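Change the coat rail on the shop's display stand

ROBOT

A 7-joint arm with a two-finger parallel gripper is mounted at the origin on the work surface. World frame = base frame: x ahead of the robot, y to its left, z up, the work surface at z = 0. Lengths are in m, angles in degrees, forces in N, time in s.
With the tool pointing down it reaches from about 0.425 to 0.875 m from the base axis. Payload 4.7 kg.
Tool frame: the origin (TCP) lies between the finger pads; the fingertips stand 17 mm ahead of it and the grasp point (between the pads) lies 2 mm behind it (robot.tip_reach is the z of the fingertips in the tool frame, in m); z points along the fingers, y is the line along which they close (so a half turn about z gives the same grasp; the last joint's range is limited). The gripper opens to 85 mm and grips with 20 to 120 N. Pads are 22 mm wide; open, the fingers measure 114 mm over their backs; the gripper's body (76 mm by 85 mm) begins 54 mm behind the grasp point. The pads swing forward as they close: fully open they stand 13 mm farther back than shut.
Start: joints at [66.24, 18.392, -4.016, 83.108, 1.295, 78.541, -3.26], TCP at [0.27, -0.591, 0.248] pointing down, gripper open.
Joint ranges: [-163.93, 163.93], [-17.29, 119.83], [-79.2, 71.16], [3.27, 140.29], [-89.18, 269.18], [5.43, 117.66], [-154.24, 154.24]. Speed limits (degrees/s): [147.25, 147.25, 180, 180, 180, 180, 180].

INTERFACE

Orientations are given as a 3x3 rotation matrix whose columns are the frame's x, y, z axes.
In Python, from plant import robot gives the robot as it stands.
- The arm moves only by the shell command python3 steer.py [FORCE], which reads ROWS from standard input. ROWS is a JSON object with one list for each field, all of the same length, 1 to 5, a row being the entries at one place: finger_gap (the finger opening in m), dx, dy, dz (the shift in units of 100 mm), drx, dry, drz (a rotation vector in units of 2 degrees); each row shifts and turns the commanded pose from where the row before left it, along the tool's axes as they then stand; what a row does not reach is not made up. A row lasts 1/12 s, in which the tool goes at most 0.0417 m and 7.16 degrees, less where a joint would pass 70% of its speed; a pose out of reach is approached as far as the arm can. The fingers move at their own pace and stop on an object; FORCE is the grip in N (left out, the last holds). Time passes only in rows, so rows that do not move let the fingers close. It prints the time, the measured TCP pose, the force, the opening and the grip force at its end. Input that does not fit is refused with a message, and nothing moves.
- robot.sense(): the state, without advancing time (a new reading comes with each control period).
- robot.camera(name): name is "side" or "top"; returns a dict with "image" (480x640x3 uint8, blue, green, red), "intrinsics" (3x3 intrinsics, pixels), "view" (4x4, takes a point from world to camera coordinates). Camera axes: x right, y up, looking along -z (the intrinsics and any distortion apply to the point x, -y, -z); pixel columns grow to the right and rows downward; lengths in m; the calibration is good to about 2 mm. A picture is of the moment at which its call begins. There is no depth.
- robot.sign_off(): hands the job in; it is judged then, once.
The state is a dict: "time": time; "qpos": joint angles; "qvel": joint speeds; "effort": joint torques, N m; "eef_pos": TCP position; "orientation": TCP orientation; "wrist_force": force on the tool from outside, world axes, zero at the start; "ft_torque": the same for the moment, N m; "width": finger opening in m; "grip_force": force on a finger pad.
Only numpy, scipy, OpenCV 4.12 (cv2) and the standard library are available. Lean on these libraries where they do the work, as an engineer would, in place of code of your own. Each camera call takes 0.05 s, during which the arm holds its last target. There are 200 camera calls.

TASK

Take the wooden rail with the knobs off the two pins of the sloping display stand and lay it in the metal tray, flat with its knobs upwards; set it down, do not drop it. Then hang the rail with the steel hooks on the same two pins by both its holes, hook tips pointing up the slope, pushed fully home, and let go. Leave the crockery, vase and watering can undisturbed.

Things in the scene. Friction and masses are not known exactly. Their poses are not given: they have to be found in the camera images.
- knob_rail: pale wood board 180 (y) x 50 (x) x 18 (z) mm, two 12 mm through holes at y = +70 and -70 mm. Origin: centre of its back face; z out of its front. Two wooden knobs on the front at y = +40 and -40 mm, 28 mm across, 32 mm tall. About 0.2 kg. At the start it hangs on the stand's pins, z along them; it lifts off along the pins.
- hook_rail: pale wood board 180 (y) x 50 (x) x 18 (z) mm, two 12 mm through holes at y = +70 and -70 mm. Origin: centre of its back face; z out of its front. Two steel hooks on the front at y = +40 and -40 mm, 34 mm tall, 14 mm wide, ball tips pointing to +x (up the slope when hung). About 0.3 kg. At the start it lies on its back on the counter, left or right of the stand.
- hook_hole_left (a point): centre of the hook rail's +y hole at the back face
- hook_hole_right (a point): centre of the hook rail's -y hole at the back face
- rack: white sloping panel, 190 mm (x) by 210 mm (y), of the fixed stand, with two steel pins. Origin: midway between the pin roots, 130 mm above the counter. x up the slope, away from the robot; y along the pin row; z along the pins, outwards: up and towards the robot, 0.42 rad from vertical. The panel's face is at z = -12 mm. A hung rail's back rests at z = 0, its axes as the rack's.
- pin_left (a point): root of the +y pin (y = +70 mm on the rack), where the back of the rail's +y hole comes when fully home. Pin: 8 mm diameter, 34 mm long along the rack's z, last 6 mm tapered to 3 mm; it stands on a boss of 24 mm diameter, 12 mm high, on which the rail's back rests
- pin_right (a point): root of the -y pin, likewise for the -y hole
- tray: fixed open galvanised tray, 150 (x) x 250 (y) mm outside, 35 mm tall, walls and floor 5 mm. Origin: centre of its underside. It stands to the left or the right of the stand, on the side where the hook rail is not.
- tray_in (a point): centre of the tray's inner floor, 5 mm above the counter; axes as the tray
- vase: white vase, bystander, 190 mm tall, 88 mm across, origin under its centre; stands beyond the tray or the hook rail
- watering_can: small galvanised watering can, bystander, body 100 mm across, 135 mm tall with handle; spout reaches 109 mm along its x, handle 80 mm the other way; origin under its centre; stands on the other side from the vase
- mug: white mug, bystander, 85 mm tall, 76 mm across plus a handle to its +y, in front of the stand near the robot
- bowl: blue bowl, bystander, 55 mm tall, 100 mm across, next to the mug

How it is judged:
By the outcome, as a careful person would: the job done as asked, in the order asked, and still so for the second after the job is handed in, with the robot touching nothing.
It also fails if it takes over 72 s, if anything falls off the work surface, if the arm or the gripper's body presses on something with over 40 N, if the wrist force passes 120 N, or if a joint passes its speed limit or range.

## Working session

There is one attempt and no reset: what is moved stays moved. The work goes in short steps, Python scripts to look and compute and a shell command to move; the robot and the scene stay as the last step left them, time stands still between calls to the robot, and variables do not carry over. Pictures are saved under pics/ and viewed, at most 13 in all, crops included, and the job is handed in when it is done.

```bash
ls; mkdir -p pics; python3 - <<'E'
from plant import robot
import cv2,numpy as np
for n in("top","side"):
    c=robot.camera(n); cv2.imwrite(f"pics/{n}0.png",c["image"]); print(n,c["intrinsics"],c["view"],[k for k in c])
print(robot.sense(),robot.tip_reach)
E
```

```text
pics
plant.py
steer.py
top [[595.91213658   0.         316.39269316]
 [  0.         595.91213658 234.98080228]
 [  0.           0.           1.        ]] [[-0.01862549 -0.99975338  0.01209394  0.00749989]
 [ 0.99377043 -0.01718198  0.11011408 -0.59339141]
 [-0.10987912  0.01406952  0.99384537 -1.4042929 ]
 [ 0.          0.          0.          1.        ]] ['image', 'intrinsics', 'view']
side [[510.96473012   0.         327.23775559]
 [  0.         510.96473012 232.73432326]
 [  0.           0.           1.        ]] [[-0.67446065 -0.73822623  0.01117474  0.40778891]
 [ 0.5450747  -0.48766988  0.68196162 -0.38575598]
 [-0.49799237  0.46604734  0.73130258 -0.80490848]
 [ 0.          0.          0.          1.        ]] ['image', 'intrinsics', 'view']
{'time': 0.1, 'qpos': array([66.23847469, 18.43428414, -4.01533496, 83.16774765,  1.29649731,
       78.5418812 , -3.26105076]), 'qvel': array([-0.06206685, -0.09063527,  0.07463126, -0.15149053, -0.14079908,
        0.00603779,  0.02597377]), 'effort': array([ 3.53875466e-04, -4.94879973e+01, -3.83761553e-01, -3.15209162e+01,
        1.30064471e-02,  7.43444951e-03,  2.19372697e-05]), 'eef_pos': array([ 0.27002438, -0.59075788,  0.24734027]), 'orientation': array([[ 9.09452608e-01,  4.15806768e-01, -8.27397623e-04],
       [ 4.15807573e-01, -9.09451357e-01,  1.51388159e-03],
       [-1.22995680e-04, -1.72084176e-03, -9.99998512e-01]]), 'wrist_force': array([ 0.30608827,  0.33614189, -0.39594298]), 'ft_torque': array([ 0.04054145, -0.0282378 ,  0.02252691]), 'grip_force': 0.0, 'width': 0.08543577842713672} 0.017
```

View pics/top0.png

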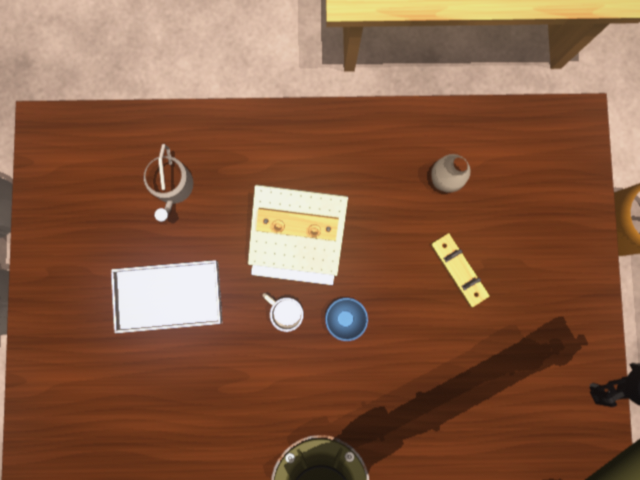

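View pics/side0.png

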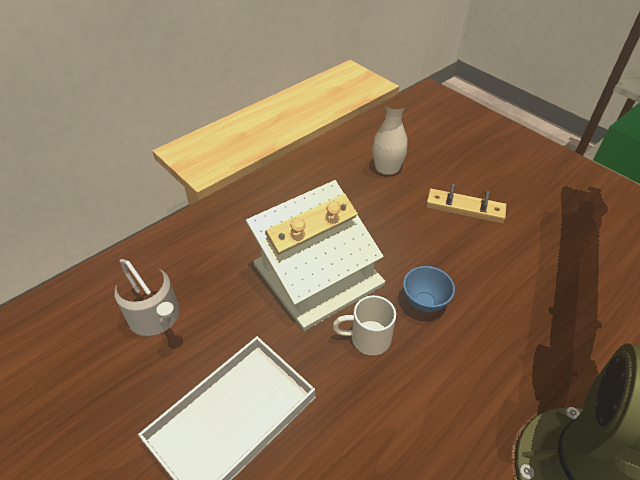

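The top picture shows the stand at about (298,235), with knob rail holes near (265,221) and (328,229). The tray is at (166,297), the hook rail at (460,270), and the mug and bowl at (286,314) and (346,319). The side view shows the same layout. I'll enlarge both to measure.

```bash
python3 - <<'E'
import cv2,numpy as np
t=cv2.imread("pics/top0.png");s=cv2.imread("pics/side0.png")
def crop(im,x,y,w,h,k):
    o=cv2.resize(im[y:y+h,x:x+w],None,fx=k,fy=k,interpolation=cv2.INTER_CUBIC)
    for i in range(0,w,10):
        cv2.line(o,(i*k,0),(i*k,8 if i%50 else 8),(0,0,255),1); cv2.putText(o,str(x+i),(i*k,18),0,.3,(0,0,255),1)
    for j in range(0,h,10): cv2.line(o,(0,j*k),(8,j*k),(0,0,255),1); cv2.putText(o,str(y+j),(9,j*k+4),0,.3,(0,0,255),1)
    return o
A=np.hstack([crop(t,245,180,100,75,4),crop(s,260,190,100,75,4)])
B=np.hstack([crop(t,420,230,80,80,4)[:300],crop(s,420,178,120,75,4)])
cv2.imwrite("pics/m1.png",np.vstack([A,B[:, :800]]))
E
```

```text
(no output)
```

View pics/m1.png

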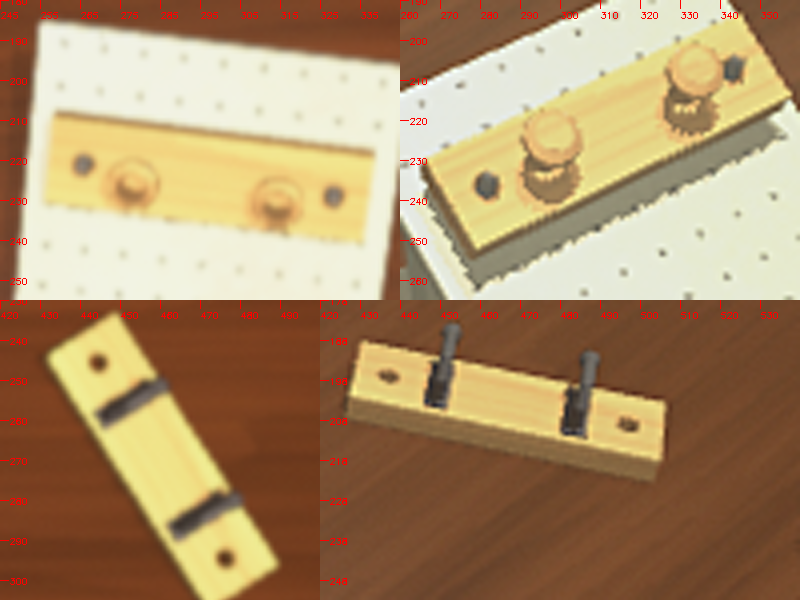

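Mosaic pixels, scaled back to the originals: the knob rail front corners in the top view are (259,208.5), (338.5,217.5), (335.5,240.8) and (256.3,231.3). The hook rail holes in the top view are (444.5,245.5) and (476.5,294.8). The hook tips point to the upper right there. Next I fit the poses.

```bash
cat > h.py <<'E'
import numpy as np,cv2
from scipy.optimize import least_squares
from scipy.spatial.transform import Rotation as R
CAM={"top":(np.array([[595.91213658,0,316.39269316],[0,595.91213658,234.98080228],[0,0,1]]),np.array([[-0.01862549,-0.99975338,0.01209394,0.00749989],[0.99377043,-0.01718198,0.11011408,-0.59339141],[-0.10987912,0.01406952,0.99384537,-1.4042929]])),
"side":(np.array([[510.96473012,0,327.23775559],[0,510.96473012,232.73432326],[0,0,1]]),np.array([[-0.67446065,-0.73822623,0.01117474,0.40778891],[0.5450747,-0.48766988,0.68196162,-0.38575598],[-0.49799237,0.46604734,0.73130258,-0.80490848]]))}
def proj(n,P):
    K,V=CAM[n]; c=np.atleast_2d(P)@V[:,:3].T+V[:,3]; c=c*[1,-1,-1]; u=c@K.T
    return u[:,:2]/u[:,2:]
def Rrack(yaw): return R.from_euler('zy',[yaw,-0.42]).as_matrix()   # z tilted towards -x
def fit(obs,Rf,z,p0):
    """obs: list (cam, local point, pixel); unknown x,y,yaw"""
    def f(p): return np.concatenate([proj(n,Rf(p[2])@np.array(l)+[p[0],p[1],z])[0]-px for n,l,px in obs])
    r=least_squares(f,p0,loss='soft_l1'); return r.x,f(r.x).reshape(-1,2)
def Rz(a): return R.from_euler('z',a).as_matrix()
def goal(pos,Rt):
    """tool-axes shift and turn from the measured pose"""
    from plant import robot
    s=robot.sense(); O=s["orientation"]; w=R.from_matrix(O.T@Rt).as_rotvec(degrees=True)
    print("t",round(s["time"],2),"shift",(O.T@(np.array(pos)-s["eef_pos"])).round(4),"turn",w.round(2),"F",s["wrist_force"].round(1),"w",round(s["width"],4))
E
python3 - <<'E'
from h import *
F=.018;c=lambda a,b,z=F:(a*.025,b*.09,z)
o=[("top",c(1,1),(259,208.5)),("top",c(1,-1),(338.5,217.5)),("top",c(-1,-1),(335.5,240.75)),("top",c(-1,1),(256.25,231.25)),
("side",c(1,1),(266.25,232)),("side",c(-1,1),(279,250.9)),("side",c(-1,-1),(357.5,213.5)),("side",c(1,-1),(345,195.5))]
for l in (o,o[:4],o[4:]):
    p,r=fit(l,Rrack,.13,[.7,.03,0]);print("rack",p.round(4),np.degrees(p[2]).round(2));print(r.round(1).tolist())
h=[("top",c(1,1),(449.5,233.25)),("top",c(-1,1),(432,244.25)),("top",c(1,-1),(490,296.5)),("top",(0,.07,F),(444.5,245.5)),("top",(0,-.07,F),(476.5,294.75)),
("side",c(-1,1),(427.5,201)),("side",c(1,1),(430.5,188.25)),("side",c(1,-1),(506.5,203.5)),("side",c(-1,-1),(504.25,218.25)),("side",(0,.07,F),(437,197)),("side",(0,-.07,F),(497,209.25))]
for l in (h,h[:5],h[5:]):
    p,r=fit(l,Rz,0,[.65,-.3,-1]);print("hook",p.round(4),np.degrees(p[2]).round(2));print(r.round(1).tolist())
# predicted hook ball direction check: point above the +-x side
for s in (1,-1): print(s,[proj(n,Rz(p[2])@np.array([s*.02,.04,.045])+[p[0],p[1],0]).round(1).tolist() for n in CAM])
im=cv2.imread("pics/top0.png"); m=(cv2.cvtColor(im,cv2.COLOR_BGR2HSV)[...,1]<60)&(im.max(2)>120)
m=m.astype(np.uint8); m[:,230:]=0; m[:255]=0;m[340:]=0
cn=max(cv2.findContours(m,0,2)[0],key=cv2.contourArea); b=cv2.boxPoints(cv2.minAreaRect(cn)); print(b)
E
```

```text
rack [ 0.6102  0.0404 -0.1357] -7.78
[[-1.0, 1.6], [0.5, 1.8], [0.5, -0.2], [-0.4, 0.3], [-0.1, -4.6], [0.3, -0.7], [-0.6, 1.0], [-1.0, -1.6]]
rack [ 0.6121  0.0401 -0.1404] -8.04
[[-0.8, 0.5], [0.6, 1.1], [0.5, -0.9], [-0.3, -0.7]]
rack [ 0.6073  0.0422 -0.133 ] -7.62
[[0.2, -3.1], [0.6, 0.8], [-0.2, 2.1], [-0.7, -0.6]]
hook [ 0.5024 -0.3517 -1.0397] -59.57
[[-0.4, 0.4], [-0.1, 0.1], [-0.5, 0.3], [0.5, 0.4], [-0.2, 0.4], [-0.6, 0.2], [-0.1, -0.6], [-0.2, -0.1], [0.6, -0.5], [-0.0, -0.9], [-0.2, -0.6]]
hook [ 0.5032 -0.3522 -1.0355] -59.33
[[-0.4, 0.1], [0.0, -0.2], [-0.2, -0.1], [0.5, 0.2], [0.1, 0.0]]
hook [ 0.5014 -0.3507 -1.0417] -59.68
[[-0.5, 0.5], [-0.0, -0.2], [-0.1, 0.4], [0.7, -0.0], [0.1, -0.6], [-0.1, -0.2]]
1 [[[461.0, 251.7]], [[453.0, 185.2]]]
-1 [[[446.9, 260.4]], [[450.6, 196.2]]]
[[108.29527 268.6798 ]
 [216.62833 259.12103]
 [222.34764 323.93994]
 [114.01459 333.49872]]
```

```bash
python3 - <<'E'
from h import *
F=.018;c=lambda a,b,z=F:np.array((a*.025,b*.09,z))
o=[("top",c(1,1),(259,208.5)),("top",c(1,-1),(338.5,217.5)),("top",c(-1,-1),(335.5,240.75)),("top",c(-1,1),(256.25,231.25)),
("side",c(1,1),(266.25,232)),("side",c(-1,1),(279,250.9)),("side",c(-1,-1),(357.5,213.5)),("side",c(1,-1),(345,195.5))]
def f(p): return np.concatenate([proj(n,R.from_euler('ZYX',p[3:]).as_matrix()@l+p[:3])[0]-px for n,l,px in o])
r=least_squares(f,[.61,.04,.13,-.13,-.42,0],loss='soft_l1');print(r.x.round(3),f(r.x).reshape(-1,2).round(1).tolist())
# overlay of the prior-constrained fit
k=5
def ov(n,x,y,w,h,p):
    im=cv2.imread(f"pics/{n}0.png"); a=cv2.resize(im[y:y+h,x:x+w],None,fx=k,fy=k,interpolation=cv2.INTER_CUBIC)
    M=Rrack(p[2]); T=[p[0],p[1],.13]
    for z,col in((F,(0,0,255)),(0,(255,0,0))):
        q=np.array([proj(n,M@c(i,j,z)+T)[0] for i,j in((1,1),(1,-1),(-1,-1),(-1,1))]); cv2.polylines(a,[np.int32((q-[x,y]+.5)*k)],True,col,1)
    for s in(1,-1):
        q=[proj(n,M@[0,s*.07,z]+T)[0] for z in(.018,.034)]; q=np.int32((np.array(q)-[x,y]+.5)*k); cv2.line(a,tuple(q[0]),tuple(q[1]),(0,255,0),1)
    return a
p=[.6102,.0404,-.1357]
cv2.imwrite("pics/o1.png",np.hstack([ov("top",250,195,95,60,p)[:, :400],ov("side",262,185,80,60,p)])); 
cv2.imwrite("pics/o1.png",np.vstack([ov("top",250,190,100,60,p),ov("side",260,190,100,60,p)]))
E
```

```text
[ 0.608  0.039  0.123 -0.141 -0.183  0.005] [[-0.1, 0.3], [0.5, 1.2], [0.8, 0.1], [0.1, -0.2], [-0.8, -0.4], [0.1, 0.4], [0.1, -0.3], [-1.7, 0.2]]
```

View pics/o1.png

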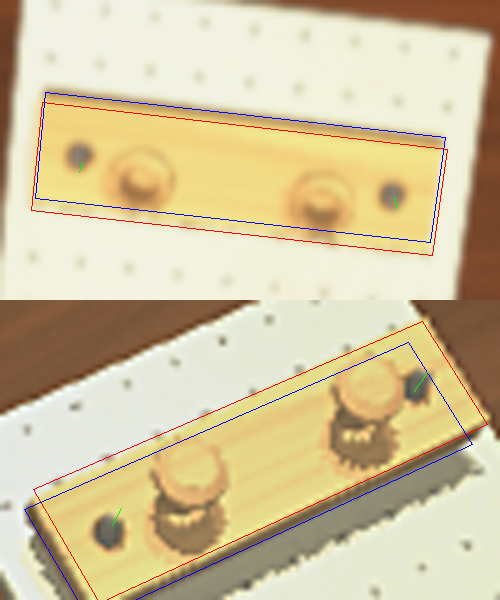

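The overlay shows a tilt mismatch: the red front outline fits on the right but sits about 4 px high at the left corner in the side view. I'll measure the panel itself to get the stand pose.

```bash
python3 - <<'E'
import cv2,numpy as np
def crop(n,x,y,w,h,k):
    im=cv2.imread(f"pics/{n}0.png"); o=cv2.resize(im[y:y+h,x:x+w],None,fx=k,fy=k,interpolation=cv2.INTER_CUBIC)
    o=(255*(o/255.)**1.5).astype(np.uint8)
    for i in range(0,w,20): cv2.line(o,(i*k,0),(i*k,8),(0,0,255),1); cv2.putText(o,str(x+i),(i*k,18),0,.35,(0,0,255),1)
    for j in range(0,h,20): cv2.line(o,(0,j*k),(8,j*k),(0,0,255),1); cv2.putText(o,str(y+j),(9,j*k+4),0,.35,(0,0,255),1)
    return o
a=crop("top",242,178,114,115,3);b=crop("side",242,178,150,150,3)
H=450;A=np.zeros((H,342,3),np.uint8);A[:345]=a
cv2.imwrite("pics/m2.png",np.hstack([A,b]))
E
```

```text
(no output)
```

View pics/m2.png

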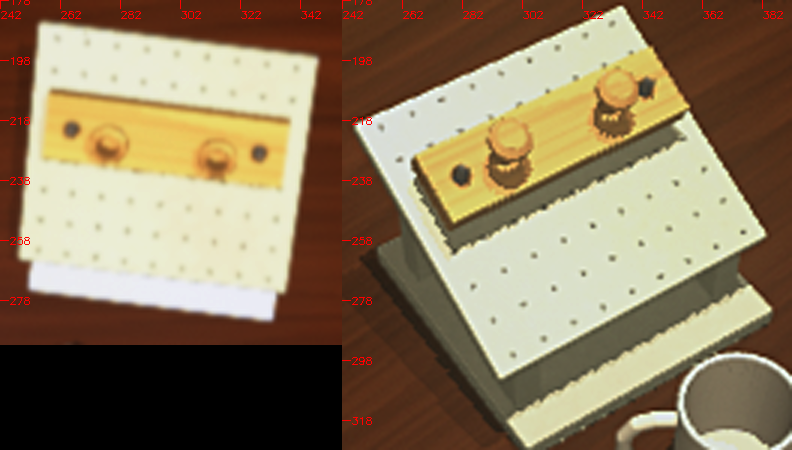

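Panel corners in the top view: (254.7,185.3), (348,197), (337.3,275.7), (248.7,264). In the side view: (247,218.7), (334.7,180.3), (383.3,256.3), (294.3,304).

```bash
python3 - <<'E'
from h import *
T=[(254.7,185.3),(348,197),(337.3,275.7),(248.7,264)];S=[(247,218.7),(334.7,180.3),(383.3,256.3),(294.3,304)]
C=[(1,1),(1,-1),(-1,-1),(-1,1)]
# panel centre free 6dof
o=[(n,np.array([a*.095,b*.105,0]),px) for n,L in(("top",T),("side",S)) for (a,b),px in zip(C,L)]
def f(p): return np.concatenate([proj(n,R.from_euler('ZYX',p[3:]).as_matrix()@l+p[:3])[0]-px for n,l,px in o])
r=least_squares(f,[.61,.04,.12,-.13,-.42,0],loss='soft_l1');p=r.x;print("panel free",p.round(4),f(p).reshape(-1,2).round(1).tolist())
# constrained: tilt .42, rack origin height .13, panel offset xc
def g(q):
    M=Rrack(q[2]); return np.concatenate([proj(n,M@(l+[q[3],0,-.012])+[q[0],q[1],.13])[0]-px for n,l,px in o])
r=least_squares(g,[.61,.04,-.13,0],loss='soft_l1');print("constr",r.x.round(4),g(r.x).reshape(-1,2).round(1).tolist())
q=r.x;M=Rrack(q[2])
for n in CAM: print(n,[proj(n,M@[0,s*.07,z]+[q[0],q[1],.13]).round(1).tolist() for s in(1,-1) for z in(.018,.034)])
print([proj("side",M@[a*.025,b*.09,.018]+[q[0],q[1],.13]).round(1).tolist() for a,b in C],[proj("top",M@[a*.025,b*.09,.018]+[q[0],q[1],.13]).round(1).tolist() for a,b in C])
E
```

```text
panel free [ 0.5944  0.0413  0.1046 -0.1449 -0.414   0.0147] [[0.8, 0.2], [0.5, 0.0], [0.1, -0.3], [-0.5, 0.5], [-1.5, 0.2], [0.1, -0.3], [-0.1, 0.2], [0.1, 0.0]]
constr [ 0.6192  0.0368 -0.1323 -0.0337] [[0.6, 0.9], [0.4, -0.2], [0.1, -0.7], [-0.7, 1.5], [-1.0, -1.0], [-0.2, 0.5], [-0.6, 1.0], [0.9, -0.6]]
top [[[267.5, 217.9]], [[267.1, 220.0]], [[330.1, 224.9]], [[330.4, 226.9]]]
side [[[280.5, 231.1]], [[282.3, 227.6]], [[340.5, 204.4]], [[343.0, 200.7]]]
[[[264.8, 224.0]], [[342.1, 190.7]], [[355.0, 211.1]], [[277.9, 246.5]]] [[[259.6, 206.1]], [[340.5, 215.1]], [[337.5, 236.4]], [[257.5, 227.7]]]
```

```bash
cat >> h.py <<'E'
def tri(a,b):
    f=lambda P:np.concatenate([proj("top",P)[0]-a,proj("side",P)[0]-b]); r=least_squares(f,[.6,0,.1]); return r.x,r.fun
E
python3 - <<'E'
from h import *
L=tri((265.7,221),(281.3,236.3));Q=tri((328.3,229),(343.3,207.3));print("pins",L,Q,np.linalg.norm(L[0]-Q[0]))
# knob tops
for a,b in(((277.5,226),(296.5,223)),((314.5,230),(333.5,207))): print("knob?",tri(a,b))
C=[((259,208.5),(266.25,232)),((338.5,217.5),(345,195.5)),((335.5,240.75),(357.5,213.5)),((256.25,231.25),(279,250.9))]
for a,b in C: print("corner",*[v.round(4) for v in tri(a,b)])
for a,b in zip([(254.7,185.3),(348,197),(337.3,275.7),(248.7,264)],[(247,218.7),(334.7,180.3),(383.3,256.3),(294.3,304)]): print("panel",*[v.round(4) for v in tri(a,b)])
E
```

```text
pins (array([0.61398509, 0.11031413, 0.14411541]), array([ 0.18077737,  0.17509329, -0.20890205, -0.02809041])) (array([ 0.59313351, -0.02905745,  0.14456636]), array([ 0.33768694,  0.37970954, -0.44590895, -0.06322759])) 0.14092348038189098
knob? (array([0.59942941, 0.0834267 , 0.17236475]), array([-0.13417424, -0.13466042,  0.1588209 ,  0.02163402]))
knob? (array([0.58864164, 0.00202279, 0.16868781]), array([ 0.31461963,  0.34491713, -0.40346153, -0.05670805]))
corner [0.642  0.1246 0.1438] [ 0.3836  0.3567 -0.4368 -0.0579]
corner [ 0.6168 -0.0538  0.1449] [ 1.0078  1.1306 -1.3569 -0.1922]
corner [ 0.5678 -0.0446  0.1357] [ 0.192   0.2247 -0.2582 -0.0371]
corner [0.5927 0.1326 0.1379] [-0.0826 -0.08    0.0935  0.0126]
panel [0.6934 0.1325 0.1461] [ 0.8679  0.7632 -0.9797 -0.1271]
panel [ 0.6658 -0.0744  0.1411] [ 0.1079  0.1176 -0.1471 -0.0206]
panel [ 0.4932 -0.0497  0.0666] [-0.0372 -0.0474  0.0509  0.0075]
panel [0.5242 0.157  0.0657] [ 0.0029  0.003  -0.0033 -0.0005]
```

```bash
python3 - <<'E'
from h import *
for a,b in(((444.5,245.5),(437,197)),((476.5,294.75),(497,209.25)),((449.5,233.25),(430.5,188.25)),((432,244.25),(427.5,201)),((490,296.5),(506.5,203.5))): print("hook z=.018?",*[v.round(4) for v in tri(a,b)])
# tray: corners from top with rim z=.035
def ray(n,px,z):
    f=lambda q: proj(n,[q[0],q[1],z])[0]-px
    return least_squares(f,[.5,.3]).x
b=[(108.3,268.7),(216.6,259.1),(222.3,323.9),(114,333.5)]
P=np.array([ray("top",q,.035) for q in b]);print(P.round(3),P.mean(0).round(4),np.linalg.norm(P[0]-P[1]),np.linalg.norm(P[1]-P[2]),np.degrees(np.arctan2(*(P[0]-P[1])[::-1])),np.degrees(np.arctan2(*(P[3]-P[2])[::-1])))
for n,q in(("can",(165,177)),("vase",(450,175)),("mug",(286,315)),("bowl",(346,319))): print(n,ray("top",q,.05).round(3))
E
```

```text
hook z=.018? [ 0.5633 -0.3165  0.0146] [ 0.2299  0.3293 -0.3846 -0.059 ]
hook z=.018? [ 0.4424 -0.3889  0.0146] [ 0.1456  0.2469 -0.2667 -0.043 ]
hook z=.018? [ 0.5938 -0.3299  0.0141] [ 0.1011  0.1419 -0.1696 -0.0259]
hook z=.018? [ 0.5668 -0.285   0.0188] [ 0.1612  0.2255 -0.2632 -0.0401]
hook z=.018? [ 0.4379 -0.421   0.016 ] [ 0.0636  0.1105 -0.1196 -0.0194]
[[0.521 0.494]
 [0.539 0.237]
 [0.386 0.223]
 [0.368 0.478]] [0.4535 0.3579] 0.25814401734402087 0.1542829893052721 94.07279777647872 93.93739275292052
can [0.738 0.358]
vase [ 0.732 -0.328]
mug [0.404 0.072]
bowl [ 0.392 -0.069]
```

```bash
cat >> h.py <<'E'
def tool(Rrail): return np.column_stack([Rrail[:,1],Rrail[:,0],-Rrail[:,2]])
RK=(np.array([.613,.039,.130]),Rrack(np.radians(-7.9)))
def atrail(O,M,z): return O+M@np.array([0,0,z]),tool(M)
E
python3 - <<'E'
from h import *
from plant import robot
s=robot.sense(); goal([.53,.04,.34],s["orientation"]); 
print(atrail(*RK,.115)); goal(*atrail(*RK,.115))
E
```

```text
t 0.1 shift [ 0.4987 -0.4657 -0.0919] turn [0. 0. 0.] F [ 0.3  0.3 -0.4] w 0.0854
(array([0.56610755, 0.039     , 0.23500523]), array([[ 1.25499095e-01,  9.04423236e-01,  4.07760453e-01],
       [ 9.90509463e-01, -1.37444546e-01,  3.46944695e-18],
       [ 5.60444504e-02,  4.03890587e-01, -9.13088940e-01]]))
t 0.1 shift [ 0.5311 -0.4496  0.013 ] turn [-20.22  14.94 -56.67] F [ 0.3  0.3 -0.4] w 0.0854
```
Bug: Rrack with scipy 'zy' lowercase = extrinsic: z first then y. Wrong! Need 'ZY'. That explains the tilt discrepancy! (yaw then tilt about world y... ) z_rack should be Rz(yaw)*... Refit with 'ZY'.  The 6DOF 'ZYX' fit was OK tho (-.183 tilt)... still, that was with uppercase. Hmm; but panel 6dof gave -.414. Refit anyway.

The `zy` Euler order was extrinsic, which is a bug. I'll fix it and refit.

```bash
sed -i "s/from_euler('zy'/from_euler('ZY'/" h.py; python3 - <<'E'
from h import *
F=.018;c=lambda a,b,z=F:np.array((a*.025,b*.09,z))
o=[("top",c(1,1),(259,209)),("top",c(1,-1),(338.5,218)),("top",c(-1,-1),(335.5,240.75)),("top",c(-1,1),(256.25,231.25)),
("side",c(1,1),(266.25,231.5)),("side",c(-1,1),(279,250.9)),("side",c(-1,-1),(357.5,213.5)),("side",c(1,-1),(345,195.5))]
for l in (o,o[:4],o[4:]):
    p,r=fit(l,Rrack,.13,[.6,.03,0]);print("rail",p.round(4),np.degrees(p[2]).round(2));print(r.round(1).tolist())
T=[(254.7,185.3),(348,197),(337.3,275.7),(248.7,264)];S=[(247,218.7),(334.7,180.3),(383.3,256.3),(294.3,304)]
C=[(1,1),(1,-1),(-1,-1),(-1,1)]
o=[(n,np.array([a*.095,b*.105,0]),px) for n,L in(("top",T),("side",S)) for (a,b),px in zip(C,L)]
def g(q):
    M=Rrack(q[2]); return np.concatenate([proj(n,M@(l+[q[3],0,-.012])+[q[0],q[1],.13])[0]-px for n,l,px in o])
r=least_squares(g,[.61,.04,-.13,0],loss='soft_l1');print("panel",r.x.round(4),g(r.x).reshape(-1,2).round(1).tolist())
q=r.x;M=Rrack(q[2])
for n in CAM: print(n,[proj(n,M@[0,s*.07,z]+[q[0],q[1],.13]).round(1).tolist() for s in(1,-1) for z in(.018,.034)])
E
```

```text
rail [ 0.6101  0.0396 -0.1418] -8.12
[[-1.0, 0.7], [0.4, 1.7], [0.5, 0.3], [-0.2, -0.1], [-0.5, -2.7], [-0.1, 0.6], [0.1, -0.3], [-0.5, -3.0]]
rail [ 0.6116  0.0396 -0.1358] -7.78
[[-1.0, 0.3], [0.3, 0.9], [0.6, -0.6], [-0.1, -0.5]]
rail [ 0.6073  0.0414 -0.1394] -7.99
[[-0.3, -1.3], [0.2, 2.0], [0.4, 0.8], [-0.3, -1.9]]
panel [ 0.6218  0.0374 -0.1435 -0.0356] [[0.8, 0.1], [0.4, 0.1], [0.2, -0.2], [-0.3, 0.2], [-1.6, 0.4], [0.2, -0.8], [0.0, 0.0], [-0.1, 0.4]]
top [[[266.9, 216.3]], [[266.1, 218.3]], [[329.4, 224.2]], [[329.2, 226.3]]]
side [[[278.6, 231.7]], [[279.9, 228.4]], [[339.6, 203.2]], [[341.7, 199.7]]]
```

Careful with the scale: shifts go in units of 100 mm and turns go in units of 2 degrees. That gives: 0.04 m is 0.4, -0.037 m is -0.37.

```bash
sed -i "s/^RK=.*/RK=(np.array([.6125,.039,.130]),Rrack(np.radians(-8.1)))/" h.py
echo '{"finger_gap": [0.085, 0.085, 0.085, 0.085], "dx": [0.4, 0.4, 0.4, 0.2], "dy": [-0.37, -0.37, -0.37, -0.18], "dz": [-0.075, -0.075, -0.075, -0.075], "drx": [0, 0, 0, 0], "dry": [0, 0, 0, 0], "drz": [0, 0, 0, 0]}' | python3 steer.py 30
python3 - <<'E'
from h import *
from plant import robot
goal([.53,.04,.32],robot.sense()["orientation"]); goal(*atrail(*RK,.115)); print(robot.sense()["qpos"])
E
```

```text
time: 0.43
eef_pos: [0.3305, -0.4479, 0.2723]
orientation: [[0.908, 0.419, -0.0], [0.419, -0.908, 0.003], [0.001, -0.003, -1.0]]
wrist_force: [0.8, -0.3, -0.5]
width: 0.085
grip_force: 0.0
t 0.43 shift [ 0.3855 -0.3595 -0.0464] turn [0. 0. 0.] F [ 0.8 -0.3 -0.5] w 0.085
t 0.43 shift [ 0.4206 -0.3493  0.0386] turn [-22.13  11.87 -56.29] F [ 0.8 -0.3 -0.5] w 0.085
[ 59.0105406    6.8697415   -8.85289732  94.28682044   0.97822176
  79.05688294 -15.20026444]
```

```bash

echo '{"finger_gap": [0.085, 0.085, 0.085, 0.085, 0.085], "dx": [0.29, 0.29, 0.29, 0.29, 0.29], "dy": [-0.27, -0.27, -0.27, -0.27, -0.27], "dz": [-0.04, -0.04, -0.04, -0.04, -0.04], "drx": [0, 0, 0, 0, 0], "dry": [0, 0, 0, 0, 0], "drz": [0, 0, 0, 0, 0]}' | python3 steer.py >/dev/null
echo '{"finger_gap": [0.085, 0.085, 0.085, 0.085, 0.085], "dx": [0.29, 0.29, 0.29, 0.29, 0.29], "dy": [-0.27, -0.27, -0.27, -0.27, -0.27], "dz": [-0.04, -0.04, -0.04, -0.04, -0.04], "drx": [0, 0, 0, 0, 0], "dry": [0, 0, 0, 0, 0], "drz": [0, 0, 0, 0, 0]}' | python3 steer.py >/dev/null
echo '{"finger_gap": [0.085, 0.085, 0.085, 0.085, 0.085], "dx": [0.29, 0.29, 0, 0, 0], "dy": [-0.27, -0.27, 0, 0, 0], "dz": [-0.04, -0.04, 0, 0, 0], "drx": [0, 0, 0, 0, 0], "dry": [0, 0, 0, 0, 0], "drz": [0, 0, -3.5, -3.5, -3.5]}' | python3 steer.py >/dev/null
echo '{"finger_gap": [0.085, 0.085, 0.085, 0.085, 0.085], "dx": [0, 0, 0, 0, 0], "dy": [0, 0, 0, 0, 0], "dz": [0, 0, 0, 0, 0], "drx": [0, 0, 0, 0, 0], "dry": [0, 0, 0, 0, 0], "drz": [-3.5, -3.5, -3.5, -3.5, -3.5]}' | python3 steer.py
python3 - <<'E'
from h import *
from plant import robot
goal(*atrail(*RK,.115)); print(robot.sense()["qpos"])
E
```

```text
time: 2.1
eef_pos: [0.5101, -0.0129, 0.3204]
orientation: [[0.158, 0.987, -0.001], [0.987, -0.158, -0.0], [-0.0, -0.001, -1.0]]
wrist_force: [-1.1, 0.0, -0.4]
width: 0.0849
grip_force: 0.0
t 2.1 shift [0.0666 0.0461 0.0854] turn [-24.11   0.21  -0.97] F [-1.1  0.  -0.4] w 0.0849
[ 34.40193196   1.32409528 -36.2434635   94.93975069   0.78541935
  84.04361325 -11.00168773]
```

In the tool's units: 0.016 m is 0.16, 0.01 m is 0.1, -6 degrees is -3.

```bash

echo '{"finger_gap": [0.085, 0.085, 0.085, 0.085, 0.085], "dx": [0.16, 0.16, 0.16, 0.16, 0], "dy": [0.1, 0.1, 0.1, 0.1, 0], "dz": [0, 0, 0, 0, 0], "drx": [-3, -3, -3, -3, 0], "dry": [0, 0, 0, 0, 0], "drz": [0, 0, 0, -0.5, 0]}' | python3 steer.py >/dev/null
python3 - <<'E'
from h import *
goal(*atrail(*RK,.115)); 
E
```

```text
t 2.52 shift [-0.0008 -0.0298  0.0869] turn [0.1  0.44 0.16] F [-1.   1.  -0.6] w 0.085
```

```bash

echo '{"finger_gap": [0.085, 0.085, 0.085, 0.085, 0.085], "dx": [0, 0, 0, 0, 0], "dy": [-0.1, -0.1, -0.1, 0, 0], "dz": [0.29, 0.29, 0.29, 0.2, 0], "drx": [0, 0, 0, 0, 0], "dry": [0, 0, 0.2, 0, 0], "drz": [0, 0, 0, 0, 0]}' | python3 steer.py >/dev/null
python3 - <<'E'
from h import *
from plant import robot
goal(*atrail(*RK,.015)); goal(*atrail(*RK,.095))
k=4
def im(n,x,y,w,h):
    return cv2.resize(robot.camera(n)["image"][y:y+h,x:x+w],None,fx=k,fy=k,interpolation=cv2.INTER_CUBIC)
cv2.imwrite("pics/g1.png",np.hstack([im("top",245,180,100,120),im("side",260,170,100,120)]))
E
```

```text
t 2.93 shift [0.0056 0.0034 0.0755] turn [-0.67  0.15 -0.31] F [-1.2 -0.8  0.2] w 0.0849
t 2.93 shift [ 0.0054  0.0024 -0.0045] turn [-0.67  0.15 -0.31] F [-1.2 -0.8  0.2] w 0.0849
```

View pics/g1.png

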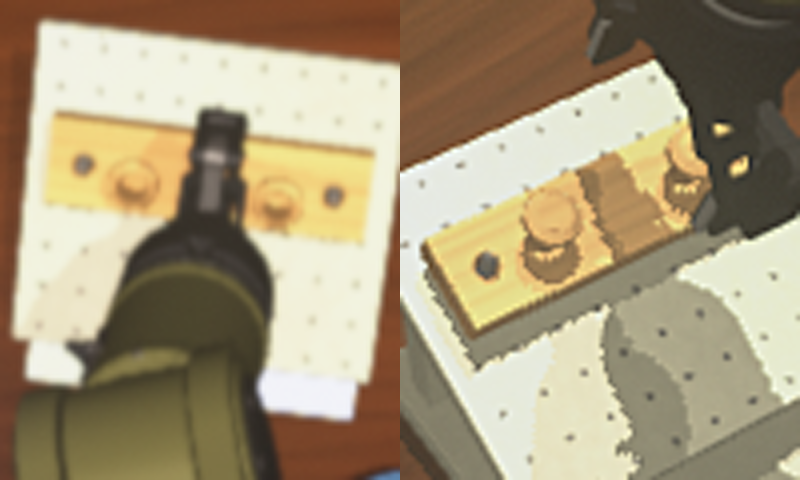

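The view shows the fingers straddling the rail midway between the knobs (finger line at top x≈299, rail centre ≈297). Descending.

```bash

echo '{"finger_gap": [0.085, 0.085, 0.085, 0.085, 0.085], "dx": [0.03, 0.03, 0, 0, 0], "dy": [0.01, 0.02, 0, 0, 0], "dz": [0.2, 0.2, 0.15, 0.1, 0], "drx": [-0.3, 0, 0, 0, 0], "dry": [0, 0, 0, 0, 0], "drz": [-0.15, 0, 0, 0, 0]}' | python3 steer.py 
python3 - <<'E'
from h import *
goal(*atrail(*RK,.015))
E
```

```text
time: 3.45
eef_pos: [0.606, 0.0419, 0.1589]
orientation: [[0.141, 0.901, 0.41], [0.99, -0.128, -0.06], [-0.002, 0.415, -0.91]]
wrist_force: [-1.0, -0.3, -0.0]
width: 0.0847
grip_force: 0.0
t 3.45 shift [-0.0019 -0.0057  0.0142] turn [0.45 0.11 0.02] F [-1.  -0.3 -0. ] w 0.0847
```

```bash

echo '{"finger_gap": [0.085, 0.085, 0.07, 0.06, 0.058], "dx": [-0.02, 0, 0, 0, 0], "dy": [-0.05, 0, 0, 0, 0], "dz": [0.07, 0.06, 0, 0, 0], "drx": [0.2, 0, 0, 0, 0], "dry": [0, 0, 0, 0, 0], "drz": [0, 0, 0, 0, 0]}' | python3 steer.py 
python3 - <<'E'
from h import *
goal(*atrail(*RK,.015))
E
```

```text
time: 3.87
eef_pos: [0.6064, 0.0405, 0.1459]
orientation: [[0.14, 0.903, 0.406], [0.99, -0.127, -0.06], [-0.002, 0.411, -0.912]]
wrist_force: [-0.6, -1.9, 0.4]
width: 0.0579
grip_force: 0.0
t 3.87 shift [-0.0006 -0.0008  0.0021] turn [0.19 0.1  0.09] F [-0.6 -1.9  0.4] w 0.0579
```

```bash

echo '{"finger_gap": [0.04, 0.04, 0.04], "dx": [0, 0, 0], "dy": [0, 0, 0], "dz": [0, 0, 0], "drx": [0, 0, 0], "dry": [0, 0, 0], "drz": [0, 0, 0]}' | python3 steer.py 30; python3 - <<'E'
from h import *
goal(*atrail(*RK,.015))
E
```

```text
time: 4.12
eef_pos: [0.6057, 0.0406, 0.1456]
orientation: [[0.14, 0.903, 0.405], [0.99, -0.127, -0.06], [-0.003, 0.409, -0.912]]
wrist_force: [-5.2, 0.0, 4.4]
width: 0.0493
grip_force: 31.7
t 4.12 shift [-0.0006 -0.      0.0021] turn [0.1  0.14 0.1 ] F [-5.2  0.   4.4] w 0.0493
```

```bash

echo '{"finger_gap": [0.04, 0.04, 0.04, 0.04, 0.04], "dx": [0, 0, 0, 0, 0], "dy": [0, 0, 0, 0, 0], "dz": [0, -0.05, -0.1, -0.1, -0.1], "drx": [0, 0, 0, 0, 0], "dry": [0, 0, 0, 0, 0], "drz": [0, 0, 0, 0, 0]}' | python3 steer.py 60; echo '{"finger_gap": [0.04, 0.04, 0.04, 0.04, 0.04], "dx": [0, 0, 0, 0, 0], "dy": [0, 0, 0, 0, 0], "dz": [-0.12, -0.2, -0.3, -0.3, -0.2], "drx": [0, 0, 0, 0, 0], "dry": [0, 0, 0, 0, 0], "drz": [0, 0, 0, 0, 0]}' | python3 steer.py
```

```text
time: 4.53
eef_pos: [0.5912, 0.0426, 0.1769]
orientation: [[0.14, 0.904, 0.404], [0.99, -0.127, -0.059], [-0.002, 0.409, -0.913]]
wrist_force: [0.2, -0.5, -3.6]
width: 0.0483
grip_force: 63.2
time: 4.95
eef_pos: [0.5461, 0.0499, 0.2817]
orientation: [[0.139, 0.902, 0.408], [0.99, -0.126, -0.059], [-0.002, 0.412, -0.911]]
wrist_force: [0.4, 0.7, -2.4]
width: 0.0487
grip_force: 63.3
```

```bash
cat >> h.py <<'E'
TR=(np.array([.4535,.358,.005]),Rz(np.radians(4)))
E
echo '{"finger_gap": [0.04, 0.04, 0.04, 0.04, 0.04], "dx": [0.05, 0.35, 0.38, 0.38, 0.38], "dy": [0, 0, 0, 0, 0], "dz": [0.01, 0, 0, 0, 0], "drx": [3, 3, 3, 3, 0], "dry": [0, 0, 0, 0, 0], "drz": [0, 0, 0, 0, -3]}' | python3 steer.py >/dev/null
echo '{"finger_gap": [0.04, 0.04, 0.04, 0.04], "dx": [0.38, 0.38, 0.38, 0], "dy": [0, 0, 0, 0], "dz": [0, 0, 0, 0], "drx": [0, 0, 0, 0], "dry": [0, 0, 0, 0], "drz": [-3, 0, 0, 0]}' | python3 steer.py
python3 - <<'E'
from h import *
goal(*atrail(*TR,.06)); goal(*atrail(*TR,.2))
E
```

```text
time: 5.7
eef_pos: [0.5597, 0.3263, 0.2771]
orientation: [[-0.082, 0.997, -0.001], [0.997, 0.082, 0.006], [0.006, -0.0, -1.0]]
wrist_force: [-3.4, 1.2, -2.7]
width: 0.0485
grip_force: 63.4
t 5.7 shift [ 0.039  -0.1032  0.2124] turn [-0.01 -0.36  0.72] F [-3.4  1.2 -2.7] w 0.0485
t 5.7 shift [ 0.0399 -0.1033  0.0724] turn [-0.01 -0.36  0.72] F [-3.4  1.2 -2.7] w 0.0485
```

```bash

echo '{"finger_gap": [0.04, 0.04, 0.04, 0.04, 0.04], "dx": [0.13, 0.13, 0.13, 0, 0], "dy": [-0.34, -0.34, -0.34, 0, 0], "dz": [0.1, 0.1, 0.1, 0.3, 0.3], "drx": [0, 0, 0, 0, 0], "dry": [-0.2, 0, 0, 0, 0], "drz": [0.35, 0, 0, 0, 0]}' | python3 steer.py >/dev/null
echo '{"finger_gap": [0.04, 0.04, 0.04, 0.04, 0.04], "dx": [0, 0, 0, 0, 0], "dy": [0, 0, 0, 0, 0], "dz": [0.3, 0.3, 0.25, 0.15, 0], "drx": [0, 0, 0, 0, 0], "dry": [0, 0, 0, 0, 0], "drz": [0, 0, 0, 0, 0]}' | python3 steer.py
python3 - <<'E'
from h import *
from plant import robot
goal(*atrail(*TR,.017)); 
k=4
def im(n,x,y,w,h):
    return cv2.resize(robot.camera(n)["image"][y:y+h,x:x+w],None,fx=k,fy=k,interpolation=cv2.INTER_CUBIC)
cv2.imwrite("pics/g2.png",np.hstack([im("top",245,180,100,75),im("side",260,190,100,75)]));
cv2.imwrite("pics/g2.png",np.vstack([cv2.imread("pics/g2.png"),np.hstack([im("top",110,250,100,75),cv2.resize(im("side",140,300,200,150),(400,300))])]))
E
```

```text
time: 6.53
eef_pos: [0.4595, 0.3443, 0.0837]
orientation: [[-0.056, 0.998, -0.002], [0.998, 0.056, -0.013], [-0.013, -0.002, -1.0]]
wrist_force: [0.7, -1.5, -2.2]
width: 0.0488
grip_force: 63.3
t 6.53 shift [ 0.0148 -0.0051  0.0615] turn [-0.15  0.72 -0.77] F [ 0.7 -1.5 -2.2] w 0.0488
```

View pics/g2.png

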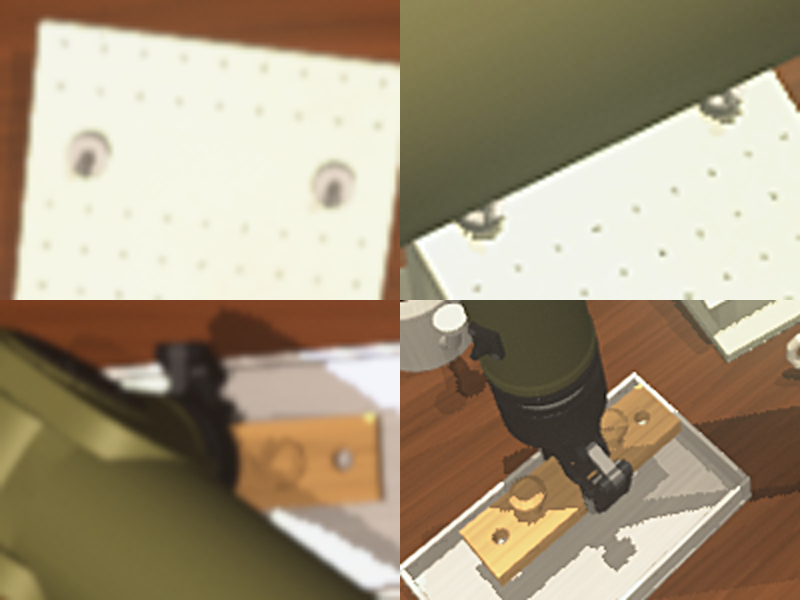

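The rail is level over the tray with its knobs up, and the bare pins show in the top view around (267,219) and (328,226). Setting it down next.

```bash

echo '{"finger_gap": [0.04, 0.04, 0.04, 0.04, 0.04], "dx": [0.14, 0, 0, 0, 0], "dy": [-0.05, 0, 0, 0, 0], "dz": [0.15, 0.2, 0.12, 0.06, 0], "drx": [0, 0, 0, 0, 0], "dry": [0.35, 0, 0, 0, 0], "drz": [-0.35, 0, 0, 0, 0]}' | python3 steer.py
python3 - <<'E'
from h import *
goal(*atrail(*TR,.017))
E
```

```text
time: 7.15
eef_pos: [0.4556, 0.3593, 0.0334]
orientation: [[-0.068, 0.998, 0.002], [0.998, 0.068, 0.001], [0.001, 0.002, -1.0]]
wrist_force: [-0.2, -0.3, -2.6]
width: 0.0486
grip_force: 63.3
t 7.15 shift [-0.0011 -0.0022  0.0114] turn [ 0.11 -0.08 -0.1 ] F [-0.2 -0.3 -2.6] w 0.0486
```

```bash

for i in 1; do echo '{"finger_gap": [0.04, 0.04, 0.04], "dx": [0, 0, 0], "dy": [0, 0, 0], "dz": [0.04, 0.03, 0], "drx": [0, 0, 0], "dry": [0, 0, 0], "drz": [0, 0, 0]}' | python3 steer.py | egrep 'eef|wrist'; done
echo '{"finger_gap": [0.04, 0.04, 0.04], "dx": [0, 0, 0], "dy": [0, 0, 0], "dz": [0.015, 0.005, 0], "drx": [0, 0, 0], "dry": [0, 0, 0], "drz": [0, 0, 0]}' | python3 steer.py | egrep 'eef|wrist'
echo '{"finger_gap": [0.04, 0.04], "dx": [0, 0], "dy": [0, 0], "dz": [0.01, 0], "drx": [0, 0], "dry": [0, 0], "drz": [0, 0]}' | python3 steer.py | egrep 'eef|wrist'
```

```text
eef_pos: [0.4559, 0.36, 0.0272]
wrist_force: [-0.5, -0.4, -3.1]
eef_pos: [0.4557, 0.3601, 0.0251]
wrist_force: [0.2, 0.2, -2.7]
eef_pos: [0.4556, 0.3601, 0.024]
wrist_force: [-0.0, -0.7, -2.3]
```

```bash

echo '{"finger_gap": [0.04, 0.04], "dx": [0, 0], "dy": [0, 0], "dz": [0.01, 0], "drx": [0, 0], "dry": [0, 0], "drz": [0, 0]}' | python3 steer.py | egrep 'eef|wrist'
echo '{"finger_gap": [0.04, 0.04], "dx": [0, 0], "dy": [0, 0], "dz": [0.01, 0], "drx": [0, 0], "dry": [0, 0], "drz": [0, 0]}' | python3 steer.py | egrep 'eef|wrist'
echo '{"finger_gap": [0.04, 0.04], "dx": [0, 0], "dy": [0, 0], "dz": [0.01, 0], "drx": [0, 0], "dry": [0, 0], "drz": [0, 0]}' | python3 steer.py | egrep 'eef|wrist'
```

```text
eef_pos: [0.4555, 0.36, 0.0229]
wrist_force: [-0.2, -0.2, -2.9]
eef_pos: [0.4555, 0.36, 0.0218]
wrist_force: [0.1, 0.4, -3.2]
eef_pos: [0.4556, 0.3601, 0.0215]
wrist_force: [-0.9, -0.3, 2.4]
```

Contact at TCP 0.0215 m. I'll release and rise.

Careful with the scale: shifts go in units of 100 mm and turns go in units of 2 degrees. That gives: 0.0005 m is 0.005.

```bash

echo '{"finger_gap": [0.04, 0.055, 0.065, 0.075], "dx": [0, 0, 0, 0], "dy": [0, 0, 0, 0], "dz": [0.005, 0, 0, 0], "drx": [0, 0, 0, 0], "dry": [0, 0, 0, 0], "drz": [0, 0, 0, 0]}' | python3 steer.py 30| egrep 'eef|wrist|width'
echo '{"finger_gap": [0.08, 0.08, 0.08, 0.08, 0.08], "dx": [0, 0, 0, 0, 0], "dy": [0, 0, 0, 0, 0], "dz": [-0.1, -0.3, -0.4, -0.4, -0.4], "drx": [0, 0, 0, 0, 0], "dry": [0, 0, 0, 0, 0], "drz": [0, 0, 0, 0, 0]}' | python3 steer.py| egrep 'eef|wrist|width'
echo '{"finger_gap": [0.08, 0.08, 0.08], "dx": [0, 0, 0], "dy": [0, 0, 0], "dz": [-0.4, -0.3, -0.1], "drx": [0, 0, 0], "dry": [0, 0, 0], "drz": [0, 0, 0]}' | python3 steer.py| egrep 'eef|wrist|width'
python3 - <<'E'
from h import *
from plant import robot
HK=(np.array([.5028,-.352,0]),Rz(np.radians(-59.5)))
goal([.50,-.33,.27],robot.sense()["orientation"]); goal(*atrail(*HK,.2))
E
```

```text
eef_pos: [0.4559, 0.3604, 0.0207]
wrist_force: [0.5, -0.2, 0.4]
width: 0.0743
eef_pos: [0.4546, 0.3598, 0.1828]
wrist_force: [0.4, 0.1, 0.6]
width: 0.0802
eef_pos: [0.456, 0.3616, 0.2668]
wrist_force: [0.7, 0.3, 0.6]
width: 0.0803
t 9.32 shift [-0.693  -0.004  -0.0078] turn [0. 0. 0.] F [0.7 0.3 0.6] w 0.0803
t 9.32 shift [-0.7156 -0.0035  0.0621] turn [ 0.34 -0.67 63.47] F [0.7 0.3 0.6] w 0.0803
```

```bash

echo '{"finger_gap": [0.08, 0.08, 0.08, 0.08, 0.08], "dx": [-0.4, -0.4, -0.4, -0.4, -0.4], "dy": [0, 0, 0, 0, 0], "dz": [0, 0, 0, 0, 0], "drx": [0, 0, 0, 0, 0], "dry": [0, 0, 0, 0, 0], "drz": [0, 0, 0, 0, 0]}' | python3 steer.py| egrep 'eef|wrist'
echo '{"finger_gap": [0.08, 0.08, 0.08, 0.08, 0.08], "dx": [-0.4, -0.4, -0.4, -0.4, -0.4], "dy": [0, 0, 0, 0, 0], "dz": [0, 0, 0, 0, 0], "drx": [0, 0, 0, 0, 0], "dry": [0, 0, 0, 0, 0], "drz": [0, 0, 0, 0, 0]}' | python3 steer.py| egrep 'eef|wrist'
echo '{"finger_gap": [0.08, 0.08, 0.08, 0.08, 0.08], "dx": [-0.4, -0.4, -0.4, -0.4, -0.4], "dy": [0, 0, 0, 0, 0], "dz": [0, 0, 0, 0, 0], "drx": [0, 0, 0, 0, 0], "dry": [0, 0, 0, 0, 0], "drz": [0, 0, 0, 0, 0]}' | python3 steer.py| egrep 'eef|wrist'
echo '{"finger_gap": [0.08, 0.08, 0.08, 0.08, 0.08], "dx": [-0.4, -0.4, 0, 0, 0], "dy": [0, 0, 0, 0, 0], "dz": [0, 0, 0, 0, 0], "drx": [0, 0, 0, 0, 0], "dry": [0, 0, 0, 0, 0], "drz": [0, 0, 3.5, 3.5, 3.5]}' | python3 steer.py| egrep 'eef|wrist'
echo '{"finger_gap": [0.08, 0.08, 0.08, 0.08, 0.08], "dx": [0, 0, 0, 0, 0], "dy": [0, 0, 0, 0, 0], "dz": [0, 0, 0, 0, 0], "drx": [0, 0, 0, 0, 0], "dry": [0, 0, 0, 0, 0], "drz": [3.5, 3.5, 3.5, 3.5, 3.5]}' | python3 steer.py| egrep 'eef|wrist'
echo '{"finger_gap": [0.08, 0.08], "dx": [0, 0], "dy": [0, 0], "dz": [0, 0], "drx": [0, 0], "dry": [0, 0], "drz": [3.5, 0]}' | python3 steer.py| egrep 'eef|wrist'
cat >> h.py <<'E'
HK=(np.array([.5028,-.352,0]),Rz(np.radians(-59.5)))
E
python3 - <<'E'
from h import *
from plant import robot
goal(*atrail(*HK,.1))
for n in CAM: cv2.imwrite(f"pics/{n}1.png",robot.camera(n)["image"])
k=4
def im(n,x,y,w,h):
    return cv2.resize(cv2.imread(f"pics/{n}1.png")[y:y+h,x:x+w],None,fx=k,fy=k,interpolation=cv2.INTER_CUBIC)
cv2.imwrite("pics/g3.png",np.vstack([np.hstack([im("top",245,180,100,75),im("side",260,190,100,75)]),np.hstack([im("top",110,260,100,75),cv2.resize(im("side",140,320,200,150),(400,300))])]))
E
```

```text
eef_pos: [0.4681, 0.1583, 0.26]
wrist_force: [0.7, -0.2, -0.3]
eef_pos: [0.4819, -0.0414, 0.2598]
wrist_force: [1.4, 0.2, 0.2]
eef_pos: [0.4958, -0.2408, 0.259]
wrist_force: [0.4, -0.1, 0.2]
eef_pos: [0.5013, -0.3196, 0.2581]
wrist_force: [0.8, 0.2, -0.2]
eef_pos: [0.5015, -0.3186, 0.2586]
wrist_force: [0.6, -0.4, -0.9]
eef_pos: [0.5015, -0.3186, 0.2587]
wrist_force: [0.1, -0.4, -1.0]
t 11.57 shift [-0.0166  0.0296  0.1586] turn [-0.08 -0.21  0.29] F [ 0.1 -0.4 -1. ] w 0.0796
```

View pics/g3.png

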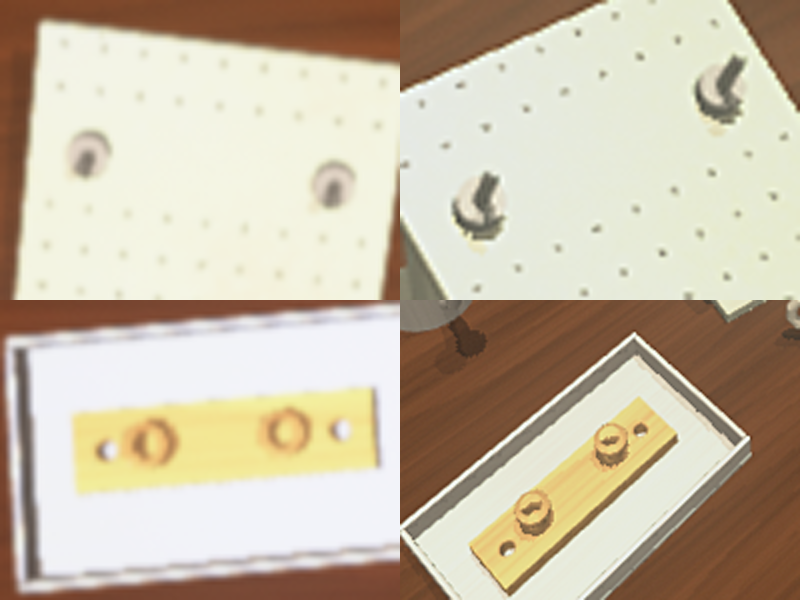

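The knob rail lies flat in the tray, knobs up. In the side view the pin tips are at (282.5,233.5) and (344.3,204.5). In the top view they are at (266.5,222.5) and (328.3,230).

In the tool's units: 0.035 m is 0.35, 0.03 m is 0.3, 0.3 degrees is 0.15.

```bash
python3 - <<'E'
from h import *
o=[("top",(0,.07,.034),(266.5,222.3)),("top",(0,-.07,.034),(328.25,230)),("top",(0,.07,0),(267.75,218)),("top",(0,-.07,0),(328.5,226)),
("side",(0,.07,.034),(282.3,233.8)),("side",(0,-.07,.034),(344.1,204.8)),("side",(0,.07,0),(279,241)),("side",(0,-.07,0),(339,212.7))]
for z in(.124,.127,.13):
    p,r=fit(o,Rrack,z,[.6,.03,0]);print(z,p.round(4),np.degrees(p[2]).round(2),abs(r).mean().round(2));print(r.round(1).tolist())
for i in range(4):
    print(o[i][1],*[v.round(4) for v in tri(o[i][2],o[i+4][2])])
E
echo '{"finger_gap": [0.08, 0.08, 0.08, 0.08, 0.08], "dx": [-0.06, -0.06, -0.05, 0, 0], "dy": [0.1, 0.1, 0.1, 0, 0], "dz": [0.35, 0.35, 0.35, 0.3, 0], "drx": [0, 0, 0, 0, 0], "dry": [0, 0, 0, 0, 0], "drz": [0.15, 0, 0, 0, 0]}' | python3 steer.py| egrep 'eef|wrist'
python3 -c "
from h import *
goal(*atrail(*HK,.0175))"
```

```text
0.124 [ 0.6133  0.0394 -0.1441] -8.25 0.36
[[-1.1, 0.2], [0.1, 0.4], [-0.5, 0.2], [0.1, 0.0], [-0.2, -0.2], [-0.2, -0.2], [0.3, -0.7], [0.4, -0.9]]
0.127 [ 0.6124  0.0401 -0.1423] -8.15 0.64
[[-1.5, 0.5], [-0.2, 0.6], [-0.9, 0.5], [-0.1, 0.2], [-0.2, -0.8], [-0.1, -0.9], [0.2, -1.3], [0.4, -1.6]]
0.13 [ 0.6117  0.0405 -0.14  ] -8.02 0.92
[[-1.8, 0.7], [-0.3, 0.7], [-1.2, 0.7], [-0.3, 0.3], [-0.2, -1.5], [-0.0, -1.8], [0.2, -2.0], [0.5, -2.5]]
(0, 0.07, 0.034) [0.6108 0.1089 0.1523] [-0.2111 -0.2051  0.2441  0.0329]
(0, -0.07, 0.034) [ 0.5901 -0.0283  0.154 ] [ 0.2171  0.2445 -0.2865 -0.0407]
(0, 0.07, 0) [0.6247 0.108  0.1203] [-0.1469 -0.1418  0.1705  0.0229]
(0, -0.07, 0) [ 0.6037 -0.0296  0.1211] [-0.0358 -0.0399  0.0473  0.0067]
eef_pos: [0.4983, -0.3513, 0.1166]
wrist_force: [-1.0, 0.5, -1.3]
t 12.08 shift [0.0036 0.0041 0.099 ] turn [-0.71  0.06  0.23] F [-1.   0.5 -1.3] w 0.0798
```

```bash

echo '{"finger_gap": [0.08, 0.08, 0.08, 0.08, 0.08], "dx": [0.03, 0, 0, 0, 0], "dy": [0.04, 0, 0, 0, 0], "dz": [0.3, 0.3, 0.2, 0.1, 0.05], "drx": [-0.35, 0, 0, 0, 0], "dry": [0, 0, 0, 0, 0], "drz": [0.1, 0, 0, 0, 0]}' | python3 steer.py| egrep 'eef|wrist'
python3 -c "
from h import *
goal(*atrail(*HK,.0175))"
```

```text
eef_pos: [0.5081, -0.3549, 0.0286]
wrist_force: [-0.2, 0.6, 0.3]
t 12.5 shift [-0.0031 -0.0053  0.011 ] turn [ 0.59 -0.21  0.04] F [-0.2  0.6  0.3] w 0.0801
```

```bash

echo '{"finger_gap": [0.08, 0.07, 0.06, 0.058], "dx": [-0.02, 0, 0, 0], "dy": [-0.05, 0, 0, 0], "dz": [0.04, 0.03, 0, 0], "drx": [0.25, 0, 0, 0], "dry": [0, 0, 0, 0], "drz": [0, 0, 0, 0]}' | python3 steer.py| egrep 'eef|wrist|width'
python3 -c "
from h import *
goal(*atrail(*HK,.0175))"
```

```text
eef_pos: [0.5044, -0.3526, 0.0229]
wrist_force: [-0.9, -0.1, 0.2]
width: 0.058
t 12.83 shift [-0.0011 -0.0014  0.0054] turn [ 0.25 -0.25 -0.06] F [-0.9 -0.1  0.2] w 0.058
```

```bash

echo '{"finger_gap": [0.058, 0.056, 0.04, 0.04, 0.04], "dx": [-0.01, 0, 0, 0, 0], "dy": [-0.015, 0, 0, 0, 0], "dz": [0.03, 0.01, 0, 0, 0], "drx": [0, 0, 0, 0, 0], "dry": [0, 0, 0, 0, 0], "drz": [0, 0, 0, 0, 0]}' | python3 steer.py 30| egrep 'eef|wrist|width|grip'
python3 -c "
from h import *
goal(*atrail(*HK,.0175))"
```

```text
eef_pos: [0.5021, -0.3513, 0.0179]
wrist_force: [-0.5, 1.4, 0.9]
width: 0.0491
grip_force: 33.7
t 13.25 shift [0.0002 0.001  0.0004] turn [ 0.14 -0.2  -0.06] F [-0.5  1.4  0.9] w 0.0491
```

```bash

echo '{"finger_gap": [0.04, 0.04, 0.04, 0.04, 0.04], "dx": [0, 0, 0, 0, 0], "dy": [0, 0, 0, 0, 0], "dz": [0, -0.1, -0.3, -0.4, -0.4], "drx": [0, 0, 0, 0, 0], "dry": [0, 0, 0, 0, 0], "drz": [0, 0, 0, 0, 0]}' | python3 steer.py 80| egrep 'eef|wrist|width|grip'
echo '{"finger_gap": [0.04, 0.04, 0.04, 0.04, 0.04], "dx": [0, 0, 0, 0, 0], "dy": [0, 0, 0, 0, 0], "dz": [-0.4, -0.4, -0.4, -0.3, -0.1], "drx": [0, 0, 0, 0, 0], "dry": [0, 0, 0, 0, 0], "drz": [0, 0, 0, -1.5, -3.5]}' | python3 steer.py | egrep 'eef|wrist|width|grip'
python3 - <<'E'
from h import *
from plant import robot
goal([.52,.04,.30],robot.sense()["orientation"]); goal(*atrail(*RK,.15)); print(robot.sense()["qpos"])
E
```

```text
eef_pos: [0.5003, -0.3503, 0.1375]
wrist_force: [0.5, -0.5, -4.3]
width: 0.0483
grip_force: 84.6
eef_pos: [0.5025, -0.3519, 0.3041]
wrist_force: [1.1, -0.4, -2.2]
width: 0.0477
grip_force: 84.7
t 14.08 shift [ 0.2684 -0.2861  0.0022] turn [0. 0. 0.] F [ 1.1 -0.4 -2.2] w 0.0477
t 14.08 shift [ 0.2974 -0.2715  0.0355] turn [-22.27   8.63 -40.65] F [ 1.1 -0.4 -2.2] w 0.0477
[ 52.06852561  13.68906975 -23.55036053  83.70368084   5.42823326
  83.01437199 -20.86043466]
```

```bash

echo '{"finger_gap": [0.04, 0.04, 0.04, 0.04, 0.04], "dx": [0.28, 0.28, 0.28, 0.28, 0.28], "dy": [-0.3, -0.3, -0.3, -0.3, -0.3], "dz": [0, 0, 0, 0, 0], "drx": [0, 0, 0, 0, 0], "dry": [0, 0, 0, 0, 0], "drz": [0, 0, 0, 0, 0]}' | python3 steer.py | egrep 'eef|wrist'
echo '{"finger_gap": [0.04, 0.04, 0.04, 0.04, 0.04], "dx": [0.28, 0.28, 0.28, 0.28, 0], "dy": [-0.3, -0.3, -0.3, -0.3, 0], "dz": [0, 0, 0, 0, 0], "drx": [0, 0, 0, 0, 0], "dry": [0, 0, 0, 0, 0], "drz": [0, 0, 0, 0, -3.5]}' | python3 steer.py | egrep 'eef|wrist'
echo '{"finger_gap": [0.04, 0.04, 0.04, 0.04, 0.04], "dx": [0, 0, 0, 0, 0], "dy": [0, 0, 0, 0, 0], "dz": [0, 0, 0, 0, 0], "drx": [0, 0, 0, 0, 0], "dry": [0, 0, 0, 0, 0], "drz": [-3.5, -3.5, -3.5, -3.5, -3.5]}' | python3 steer.py | egrep 'eef|wrist'
echo '{"finger_gap": [0.04, 0.04, 0.04, 0.04, 0.04], "dx": [0, 0, 0, 0, 0], "dy": [0, 0, 0, 0, 0], "dz": [0, 0, 0, 0, 0], "drx": [-3, -3, -3, -3, 0], "dry": [0, 0, 0, 0, 0], "drz": [0, 0, 0, 0, 0]}' | python3 steer.py | egrep 'eef|wrist'
python3 - <<'E'
from h import *
goal(*atrail(*RK,.09))
E
```

```text
eef_pos: [0.5094, -0.1442, 0.2974]
wrist_force: [1.0, 1.1, -2.9]
eef_pos: [0.5164, 0.0297, 0.2982]
wrist_force: [0.5, 2.0, -2.5]
eef_pos: [0.517, 0.0179, 0.2973]
wrist_force: [0.0, 0.2, -2.8]
eef_pos: [0.5131, 0.0179, 0.29]
wrist_force: [-2.6, -0.4, -5.8]
t 15.75 shift [0.0342 0.0229 0.095 ] turn [-0.46 -0.29  0.5 ] F [-2.6 -0.4 -5.8] w 0.048
```

```bash

echo '{"finger_gap": [0.04, 0.04, 0.04, 0.04, 0.04], "dx": [0.12, 0.11, 0.11, 0, 0], "dy": [0.08, 0.08, 0.07, 0, 0], "dz": [0.3, 0.3, 0.2, 0.1, 0], "drx": [-0.2, 0, 0, 0, 0], "dry": [0, 0, 0, 0, 0], "drz": [0.25, 0, 0, 0, 0]}' | python3 steer.py | egrep 'eef|wrist'
python3 - <<'E'
from h import *
from plant import robot
goal(*atrail(*RK,.09))
for n in CAM: cv2.imwrite(f"pics/{n}2.png",robot.camera(n)["image"])
k=4
def im(n,x,y,w,h):
    return cv2.resize(cv2.imread(f"pics/{n}2.png")[y:y+h,x:x+w],None,fx=k,fy=k,interpolation=cv2.INTER_CUBIC)
cv2.imwrite("pics/g4.png",np.hstack([im("top",245,180,100,110),im("side",260,160,100,110)]))
E
```

```text
eef_pos: [0.5789, 0.0439, 0.2229]
wrist_force: [-0.0, -0.3, -4.0]
t 16.17 shift [-0.0001 -0.0069  0.0087] turn [ 0.27 -0.26  0.04] F [-0.  -0.3 -4. ] w 0.0479
```

View pics/g4.png

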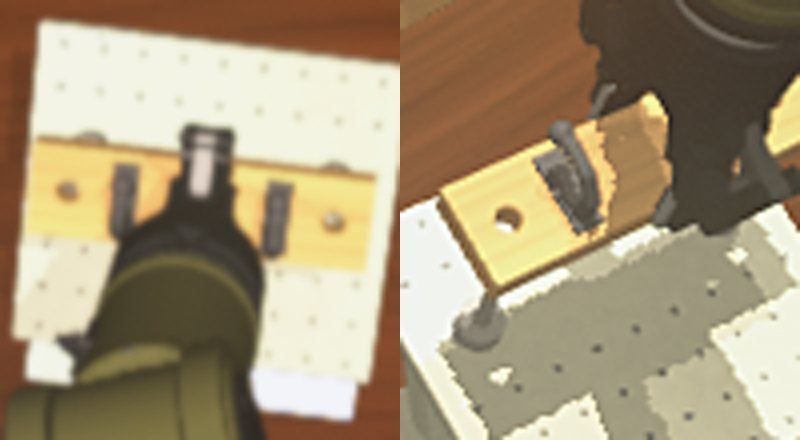

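The top view shows the held rail over the pins, front holes at about (262,227) and (328,235). In the side view the left hole is at (287,214.5) and the hook tips point up the slope. I'll measure the rail relative to the pins.

```bash
cat > rel.py <<'E'
from h import *
def solve(obs,M,p0=(.6,.04,.15)):
    f=lambda p:np.concatenate([proj(n,M@np.array(l)+p)[0]-px for n,l,px in obs]); r=least_squares(f,p0,loss='soft_l1',f_scale=.5); return r.x,f(r.x).reshape(-1,2)
E
python3 - <<'E'
from rel import *
from plant import robot
s=robot.sense();O=s["orientation"]; M=np.column_stack([O[:,1],O[:,0],-O[:,2]]); pr=s["eef_pos"]-M@[0,0,.0179]
F=.018
ob=[("top",(0,.07,F),(262,227.25)),("top",(0,-.07,F),(328.25,235.25)),("side",(0,.07,F),(287.25,214.5)),
("top",(.025,.09,F),(254.5,214.7)),("top",(.025,-.09,F),(338.5,224.5)),("top",(-.025,.09,F),(251.5,238.5)),("top",(-.025,-.09,F),(336,247.5)),
("side",(.025,.09,F),(270.25,208)),("side",(-.025,.09,F),(283,231.5))]
pc,r=solve(ob,M);print("rail robot",pr.round(4),"cam",pc.round(4),"bias",(pc-pr).round(4));print(r.round(1).tolist())
o=[("top",(0,.07,.034),(266.5,222.3)),("top",(0,-.07,.034),(328.25,230)),("top",(0,.07,0),(267.75,218)),("top",(0,-.07,0),(328.5,226)),
("side",(0,.07,.034),(282.3,233.8)),("side",(0,-.07,.034),(344.1,204.8)),("side",(0,.07,0),(279,241)),("side",(0,-.07,0),(339,212.7))]
for y in(-8.1,-8.5):
    K=Rrack(np.radians(y)); q,r=solve(o,K);print("rack cam",q.round(4),r.round(1).tolist()); print("rack robot",(q-(pc-pr)).round(4),"offset rail in rack",(K.T@(pc-q)).round(4))
print("yaw held",np.degrees(np.arctan2(O[1,0],O[0,0]))-90)
E
```

```text
rail robot [0.5869 0.0419 0.2093] cam [0.5886 0.0426 0.2027] bias [ 0.0016  0.0006 -0.0066]
[[0.2, 0.1], [0.2, 0.2], [-1.3, 0.4], [-0.8, 0.1], [0.9, 0.9], [0.2, -1.1], [0.4, 0.3], [-1.3, -0.6], [0.1, 0.1]]
rack cam [0.6142 0.0388 0.1215] [[-0.7, 0.0], [0.3, 0.1], [-0.2, 0.1], [0.4, -0.3], [-0.1, 0.4], [-0.4, 0.3], [0.3, -0.2], [0.2, -0.5]]
rack robot [0.6126 0.0382 0.1281] offset rail in rack [0.0095 0.0001 0.0847]
rack cam [0.6142 0.0387 0.1214] [[-0.7, -0.2], [0.3, 0.3], [-0.1, -0.1], [0.4, -0.1], [-0.2, 0.3], [-0.3, 0.5], [0.3, -0.3], [0.4, -0.3]]
rack robot [0.6125 0.0381 0.128 ] offset rail in rack [0.0095 0.     0.0848]
yaw held -8.062954554336471
```

```bash

echo '{"finger_gap": [0.04, 0.04, 0.04, 0.04, 0.04], "dx": [0, 0, 0, 0, 0], "dy": [-0.07, 0, 0, 0, 0], "dz": [0.1, 0.15, 0.1, 0, 0], "drx": [0.1, 0, 0, 0, 0], "dry": [-0.1, 0, 0, 0, 0], "drz": [0, 0, 0, 0, 0]}' | python3 steer.py | egrep 'eef|wrist|torq'
python3 - <<'E'
from h import *
goal(*atrail(*RK,.0585))
E
```

```text
eef_pos: [0.5876, 0.0421, 0.1906]
wrist_force: [-0.2, -0.6, -3.4]
t 16.68 shift [ 0.0005 -0.0018  0.0071] turn [ 0.37  0.01 -0.04] F [-0.2 -0.6 -3.4] w 0.0477
```

```bash

echo '{"finger_gap": [0.04, 0.04, 0.04, 0.04, 0.04], "dx": [0.005, 0, 0, 0, 0], "dy": [-0.018, 0, 0, 0, 0], "dz": [0.04, 0.04, 0.03, 0, 0], "drx": [0.2, 0, 0, 0, 0], "dry": [0, 0, 0, 0, 0], "drz": [0, 0, 0, 0, 0]}' | python3 steer.py | egrep 'wrist|torq'
python3 - <<'E'
from h import *
goal(*atrail(*RK,.0179))
from plant import robot
for n in CAM: cv2.imwrite(f"pics/{n}3.png",robot.camera(n)["image"])
k=4
def im(n,x,y,w,h):
    return cv2.resize(cv2.imread(f"pics/{n}3.png")[y:y+h,x:x+w],None,fx=k,fy=k,interpolation=cv2.INTER_CUBIC)
cv2.imwrite("pics/g5.png",np.hstack([im("top",245,180,100,90),im("side",260,170,100,90)]))
E
```

```text
wrist_force: [0.4, 0.2, -2.9]
t 17.1 shift [-0.0006 -0.0003  0.0364] turn [-0.02 -0.04 -0.02] F [ 0.4  0.2 -2.9] w 0.0481
```

View pics/g5.png

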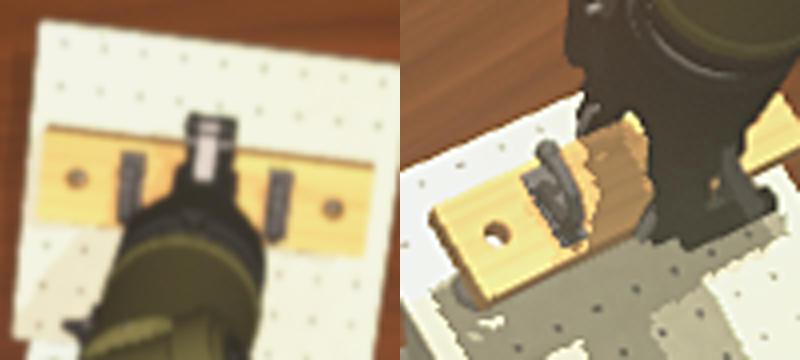

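The holes sit over the pins in both views: top (264,225) and (328,232), side (284,228), all within about 1 px of expected. Descending gently.

```bash

echo '{"finger_gap": [0.04, 0.04, 0.04, 0.04], "dx": [0, 0, 0, 0], "dy": [0, 0, 0, 0], "dz": [0.03, 0.03, 0.03, 0], "drx": [0, 0, 0, 0], "dry": [0, 0, 0, 0], "drz": [0, 0, 0, 0]}' | python3 steer.py | egrep 'eef|wrist|torq'
echo '{"finger_gap": [0.04, 0.04, 0.04], "dx": [0, 0, 0], "dy": [0, 0, 0], "dz": [0.03, 0.02, 0], "drx": [0, 0, 0], "dry": [0, 0, 0], "drz": [0, 0, 0]}' | python3 steer.py | egrep 'eef|wrist|torq'
python3 -c "
from h import *
goal(*atrail(*RK,.0179))
from plant import robot
print(robot.sense()['ft_torque'])"
```

```text
eef_pos: [0.5943, 0.042, 0.1707]
wrist_force: [0.6, -0.7, -3.7]
eef_pos: [0.5964, 0.0417, 0.1663]
wrist_force: [-1.0, -0.4, -4.1]
t 17.78 shift [-0.0004  0.0001  0.0219] turn [-0.07 -0.04 -0.03] F [-1.  -0.4 -4.1] w 0.0479
[ 0.12868853  0.97474242 -0.09268464]
```

```bash

echo '{"finger_gap": [0.04, 0.04, 0.04, 0.04], "dx": [0, 0, 0, 0], "dy": [0, 0, 0, 0], "dz": [0.03, 0.03, 0.02, 0], "drx": [0, 0, 0, 0], "dry": [0, 0, 0, 0], "drz": [0, 0, 0, 0]}' | python3 steer.py | egrep 'eef|wrist|torq'
echo '{"finger_gap": [0.04, 0.04, 0.04], "dx": [0, 0, 0], "dy": [0, 0, 0], "dz": [0.03, 0.03, 0], "drx": [0, 0, 0], "dry": [0, 0, 0], "drz": [0, 0, 0]}' | python3 steer.py | egrep 'eef|wrist|torq'
python3 -c "
from h import *
goal(*atrail(*RK,.0179))"
```

```text
eef_pos: [0.5996, 0.0412, 0.159]
wrist_force: [-2.1, 0.7, -4.1]
eef_pos: [0.6021, 0.0409, 0.1535]
wrist_force: [-2.5, 0.0, -4.5]
t 18.37 shift [-0.0004  0.0001  0.0078] turn [-0.06 -0.04 -0.02] F [-2.5  0.  -4.5] w 0.048
```

```bash

echo '{"finger_gap": [0.04, 0.04, 0.04], "dx": [0, 0, 0], "dy": [0, 0, 0], "dz": [0.03, 0.02, 0], "drx": [0, 0, 0], "dry": [0, 0, 0], "drz": [0, 0, 0]}' | python3 steer.py | egrep 'eef|wrist|torq'
echo '{"finger_gap": [0.04, 0.04], "dx": [0, 0], "dy": [0, 0], "dz": [0.015, 0], "drx": [0, 0], "dry": [0, 0], "drz": [0, 0]}' | python3 steer.py | egrep 'eef|wrist|torq'
python3 -c "
from h import *
goal(*atrail(*RK,.0179))"
```

```text
eef_pos: [0.6041, 0.0407, 0.1491]
wrist_force: [-4.1, 0.4, -4.2]
eef_pos: [0.6046, 0.0406, 0.1479]
wrist_force: [-4.3, 0.1, -3.1]
t 18.78 shift [-0.0005  0.      0.0017] turn [-0.06 -0.03 -0.03] F [-4.3  0.1 -3.1] w 0.048
```

```bash

echo '{"finger_gap": [0.04, 0.04], "dx": [0, 0], "dy": [-0.007, 0], "dz": [0.01, 0], "drx": [0, 0], "dry": [0, 0], "drz": [0, 0]}' | python3 steer.py | egrep 'eef|wrist|torq'
echo '{"finger_gap": [0.04, 0.04], "dx": [0, 0], "dy": [0, 0], "dz": [0.01, 0], "drx": [0, 0], "dry": [0, 0], "drz": [0, 0]}' | python3 steer.py | egrep 'eef|wrist|torq'
echo '{"finger_gap": [0.04, 0.04], "dx": [0, 0], "dy": [0, 0], "dz": [0.01, 0], "drx": [0, 0], "dry": [0, 0], "drz": [0, 0]}' | python3 steer.py | egrep 'eef|wrist|torq'
python3 -c "
from h import *
goal(*atrail(*RK,.0179))"
```

```text
eef_pos: [0.6048, 0.0405, 0.1475]
wrist_force: [-4.3, 0.1, -2.6]
eef_pos: [0.6049, 0.0405, 0.1474]
wrist_force: [-14.0, -0.3, 8.6]
eef_pos: [0.6049, 0.0405, 0.1473]
wrist_force: [-22.2, -0.8, 18.2]
t 19.28 shift [-0.0004 -0.      0.0011] turn [-0.04  0.13 -0.01] F [-22.2  -0.8  18.2] w 0.0478
```

Seated firmly, with about 25 N along the pins and the height matching the first rail. I'll ease off and release.

```bash

echo '{"finger_gap": [0.04, 0.04], "dx": [0, 0], "dy": [0, 0], "dz": [-0.015, 0], "drx": [0, 0], "dry": [0, 0], "drz": [0, 0]}' | python3 steer.py | egrep 'eef|wrist'
echo '{"finger_gap": [0.055, 0.06, 0.07, 0.08, 0.08], "dx": [0, 0, 0, 0, 0], "dy": [0, 0, 0, 0, 0], "dz": [0, 0, 0, 0, 0], "drx": [0, 0, 0, 0, 0], "dry": [0, 0, 0, 0, 0], "drz": [0, 0, 0, 0, 0]}' | python3 steer.py 30| egrep 'eef|wrist|width'
echo '{"finger_gap": [0.08, 0.08, 0.08, 0.08, 0.08], "dx": [0, 0, 0, 0, 0], "dy": [0, 0, 0, 0, 0], "dz": [-0.05, -0.15, -0.3, -0.4, -0.4], "drx": [0, 0, 0, 0, 0], "dry": [0, 0, 0, 0, 0], "drz": [0, 0, 0, 0, 0]}' | python3 steer.py | egrep 'eef|wrist|width'
echo '{"finger_gap": [0.08, 0.08, 0.08, 0.08, 0.08], "dx": [0, 0, -0.4, -0.4, -0.4], "dy": [-0.2, -0.2, 0, 0, 0], "dz": [-0.3, -0.3, 0, 0, 0], "drx": [0, 0, 0, 0, 0], "dry": [0, 0, 0, 0, 0], "drz": [0, 0, 0, 0, 0]}' | python3 steer.py | egrep 'eef|wrist|width'
echo '{"finger_gap": [0.08, 0.08, 0.08, 0.08, 0.08], "dx": [-0.4, -0.4, -0.4, -0.4, 0], "dy": [0, 0, 0, 0, 0], "dz": [0, 0, 0, 0, 0], "drx": [0, 0, 0, 0, 0], "dry": [0, 0, 0, 0, 0], "drz": [0, 0, 0, 0, 0]}' | python3 steer.py | egrep 'eef|wrist|width'
python3 - <<'E'
from h import *
from plant import robot
for n in CAM: cv2.imwrite(f"pics/{n}4.png",robot.camera(n)["image"])
k=4
def im(n,x,y,w,h):
    return cv2.resize(cv2.imread(f"pics/{n}4.png")[y:y+h,x:x+w],None,fx=k,fy=k,interpolation=cv2.INTER_CUBIC)
a=np.hstack([im("top",245,180,100,75),im("side",260,190,100,75)])
b=np.hstack([cv2.resize(cv2.imread(f"pics/{n}4.png"),(400,300)) for n in CAM])
cv2.imwrite("pics/g6.png",np.vstack([a,b]))
E
```

```text
eef_pos: [0.6048, 0.0406, 0.1474]
wrist_force: [-9.2, 0.3, 3.2]
eef_pos: [0.6059, 0.0408, 0.1476]
wrist_force: [-0.8, -0.5, 0.2]
width: 0.0797
eef_pos: [0.5513, 0.0487, 0.2662]
wrist_force: [2.0, -0.7, 0.5]
width: 0.0799
eef_pos: [0.5029, -0.0537, 0.2925]
wrist_force: [1.0, 1.7, -0.8]
width: 0.0803
eef_pos: [0.4779, -0.2254, 0.2936]
wrist_force: [-0.8, -0.1, 1.7]
width: 0.0798
```

View pics/g6.png

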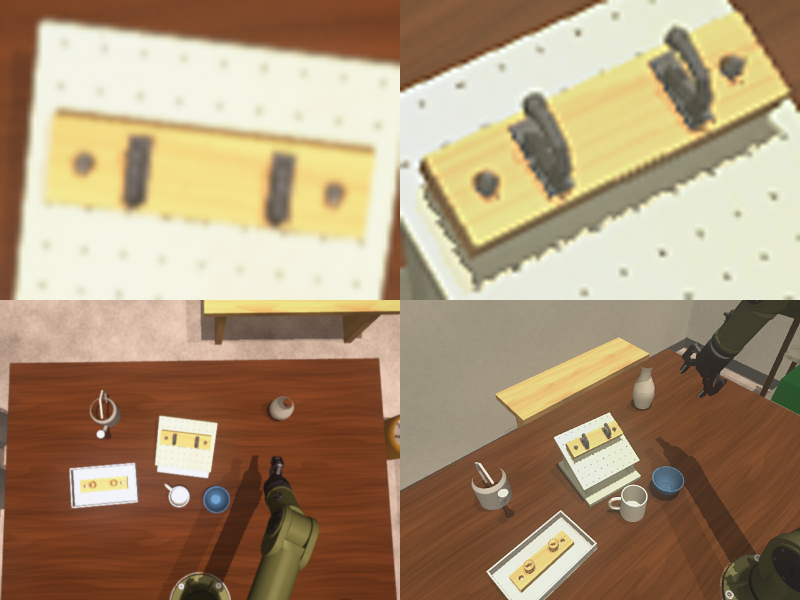

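The final view shows the hook rail on both pins, with its corners within about 1 px of where the first rail hung: top (258,208) to (338,217). The hook tips point up the slope. The knob rail lies in the tray and the other objects haven't moved.

```bash
python3 -c "
from plant import robot
print(robot.sense()['time'],robot.sign_off())"
```

```text
the job is handed in; nothing more can be done
21.2167 None
```

The job is handed in at 21.2 s: the knob rail lies flat in the tray with its knobs up, and the hook rail hangs fully home on both pins with its hook tips up the slope and the crockery, vase and watering can untouched; no verdict came back.

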